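# Change the desk power box over from battery to mains

### The arm

A 6-joint arm with a two-finger parallel gripper is mounted at the origin on a cart in front of the work surface, level with it; the furniture and walls round the work are solid. World frame = base frame: x ahead of the robot, y to its left, z up, the work surface at z = 0. Lengths are in m, angles in rad, forces in N, time in s.
With the tool pointing down it reaches from about 0.25 to 0.775 m from the base axis. Payload 4 kg.
Tool frame: the origin (TCP) lies midway between the tips of the shut fingers; the grasp point (between the pads) lies arm.grip_depth behind it (arm.grip_depth is the distance from the TCP to the grasp point, in m); z points along the fingers, y is the direction in which the jaws open and shut (so a half turn about z gives the same grasp; the last joint's range is limited). The gripper opens to 94 mm and grips with 3 to 60 N. Pads are 16 mm wide; open, the fingers measure 119 mm over their backs; the gripper's body (75 mm by 177 mm) begins 78 mm behind the grasp point.
Start: joints at [-0.103, 0.087, 1.371, -0, 1.684, -0.103], TCP at [0.55, -0, 0.179] pointing down, gripper open.
Joint ranges: [-3.1, 3.1], [-0.76, 2.03], [0.27, 2.55], [-1.08, 4.22], [0.17, 2.65], [-2.57, 2.57]. Speed limits (rad/s): [2.79, 2.79, 3.14, 3.14, 3.14, 3.14].

### API

Orientations are given as a rotation vector (axis times angle).
In Python, from station import arm, command_gripper, kin, monitor, vision, ticket gives the robot as it stands. Calls block until the motion is done:
- arm.move_to(position, orientation): joint-space move of the TCP to a pose.
- arm.move_linear(position, frame=None, speed=0.15): straight line of the TCP; frame=None keeps the orientation; speed is the mean speed in m/s.
- arm.set_joints(angles): joint-space move.
- command_gripper(opening, newtons=None): opening from 0.0 (shut) to 1.0 (fully open); newtons is the grip in N (None keeps the last); returns when the fingers have stopped.
- arm.sleep(seconds).
- kin.solve_ik(position, orientation): joint angles nearest the present ones, or None.
- monitor.sense(): the state.
- vision.get_image(name): name is "scene" or "side" or "wrist"; returns the picture (420x560x3 uint8, red, green, blue); there is no depth.
- vision.camera_params(name): a dict with "intrinsics" (3x3 intrinsics, pixels), "k1" (the pictures are not rectified: a ray, as slopes to the right and down, at radius r is drawn at 1 + k1 r^2 times it, then the intrinsics apply), "R" (3x3) and "t" (3): a world point X has camera coordinates R X + t. Camera axes: x right, y down, z forward; pixel columns grow to the right and rows downward; lengths in m; the calibration is good to about 2 mm. A picture is of the moment at which its call begins: read the wrist's pose just before it. camera_params takes no time and is no camera call; for the wrist camera it gives the pose at the moment of the call.
A pose or a line that the arm cannot do raises arm.IKError and nothing moves.
- ticket.hand_in(): hands the job in, once; it reports no verdict.
The state is a dict: "clock": time; "joint_pos": joint angles; "joint_velocities": joint speeds; "joint_torque": joint torques, N m; "eef_pos": TCP position; "tool_rot": TCP orientation; "wrist_force": force on the tool from outside, world axes, zero at the start; "torque": the same for the moment, N m; "finger_gap": opening from 0.0 (shut) to 1.0 (fully open).
Only numpy, scipy, OpenCV 4.12 (cv2) and the standard library are available. Lean on these libraries where they do the work, as an engineer would, in place of code of your own. Each camera call takes 0.05 s, during which the arm holds its last target.

### The job

Change the desk power box over from battery to mains by pressing its rocker switches with the fingertips: first switch the blue rocker (battery) off, then the red rocker (mains) on, then the green rocker (outlets) on, pressing each one all the way over. Pressing the end with the white dot switches a rocker on, pressing the plain end switches it off. Leave the yellow rocker off, and do not pick up, push or knock over the things standing round the box.

Things in the scene. Friction and masses are not known exactly. Their poses are not given: they have to be found in the camera images.
- power_box: white desk power box, 150 x 270 x 40 mm, fixed. Origin: centre of its underside, on the desk; x across it, away from the robot; y along it; z up. On top at x = -30 mm, y = -93, -31, 31, 93 mm, are four coloured rockers lying along x (which colour is where varies); behind each, at x = 43 mm, a flat dark outlet face.
- rocker_blue (a joint): blue rocker, rad: 0 = off, 0.4 = on (stops). Starts on. 52 mm long, 30 mm wide, a shallow V, pin at mid-length 54 mm above the desk. The raised end pressed down tips it over to its stop; about 3 N moves it, no spring: friction holds it where it is left. White-dot end (away from the robot): pressed for on; plain end: for off.
- blue_on_end (a point): point on the top face of the blue rocker's white-dot end, 20 mm from the pin; moves with the rocker. About 66 mm above the desk when off, 59 mm when on; push down here for on
- blue_off_end (a point): point on the top face of the blue rocker's plain end, 20 mm from the pin; moves with the rocker. About 66 mm above the desk when on, 59 mm when off; push down here for off
- rocker_red (a joint): red rocker, rad: 0 = off, 0.4 = on (stops). Starts off. 52 mm long, 30 mm wide, a shallow V, pin at mid-length 54 mm above the desk. The raised end pressed down tips it over to its stop; about 3 N moves it, no spring: friction holds it where it is left. White-dot end (away from the robot): pressed for on; plain end: for off.
- red_on_end (a point): point on the top face of the red rocker's white-dot end, 20 mm from the pin; moves with the rocker. About 66 mm above the desk when off, 59 mm when on; push down here for on
- red_off_end (a point): point on the top face of the red rocker's plain end, 20 mm from the pin; moves with the rocker. About 66 mm above the desk when on, 59 mm when off; push down here for off
- rocker_green (a joint): green rocker, rad: 0 = off, 0.4 = on (stops). Starts off. 52 mm long, 30 mm wide, a shallow V, pin at mid-length 54 mm above the desk. The raised end pressed down tips it over to its stop; about 3 N moves it, no spring: friction holds it where it is left. White-dot end (away from the robot): pressed for on; plain end: for off.
- green_on_end (a point): point on the top face of the green rocker's white-dot end, 20 mm from the pin; moves with the rocker. About 66 mm above the desk when off, 59 mm when on; push down here for on
- green_off_end (a point): point on the top face of the green rocker's plain end, 20 mm from the pin; moves with the rocker. About 66 mm above the desk when on, 59 mm when off; push down here for off
- rocker_yellow (a joint): yellow rocker, rad: 0 = off, 0.4 = on (stops). Starts off. 52 mm long, 30 mm wide, a shallow V, pin at mid-length 54 mm above the desk. The raised end pressed down tips it over to its stop; about 3 N moves it, no spring: friction holds it where it is left. White-dot end (away from the robot): pressed for on; plain end: for off.
- yellow_on_end (a point): point on the top face of the yellow rocker's white-dot end, 20 mm from the pin; moves with the rocker. About 66 mm above the desk when off, 59 mm when on; push down here for on
- yellow_off_end (a point): point on the top face of the yellow rocker's plain end, 20 mm from the pin; moves with the rocker. About 66 mm above the desk when on, 59 mm when off; push down here for off
- stamp: loose wooden rubber stamp, 28 x 58 x 73 mm, standing upright behind the box; origin: centre of its underside, z up. A bystander
- tape: loose roll of beige tape, 104 mm across and 25 mm high, lying behind the box; origin: centre of its underside. A bystander
- staple_box: loose small carton, 41 x 74 x 27 mm, lying in front of the box; origin: centre of its underside. A bystander
- inkpad: loose dark blue ink pad tin, 66 x 98 x 16 mm, shut, lying to the right of the box; origin: centre of its underside. A bystander

How it is judged:
On the way, in this order (a step that is already met when the one before it is completed fails the run):
1. the blue rocker is switched off (value of joint rocker_blue below 0.08 rad), for 0.1 s.
2. the red rocker is switched on (value of joint rocker_red above 0.32 rad), for 0.1 s.
3. the green rocker is switched on (value of joint rocker_green above 0.32 rad), for 0.1 s.
At the end, for the whole second after the job is handed in: Blue rocker off (below 0.08 rad), red and green on (above 0.32 rad), yellow still off (below 0.08 rad); stamp, tape roll, carton and ink pad each within 20 mm of where they stood (value of joint each of rocker_blue, rocker_yellow below 0.08 rad and value of joint each of rocker_red, rocker_green above 0.32 rad and distance of each of stamp, tape, staple_box, inkpad from where it was at the start of the episode below 0.02 m); the robot touches nothing.
It fails at once if the red rocker is tipped on while the blue one is still on (value of joint each of rocker_red, rocker_blue above 0.2 rad).
It fails at once if the green rocker is tipped on while the red one is still off (value of joint rocker_green above 0.2 rad and value of joint rocker_red below 0.2 rad).
It fails at once if the yellow rocker is tipped (value of joint rocker_yellow above 0.15 rad).
It fails at once if a thing round the box is lifted, pushed away or knocked over (distance of any of stamp, tape, staple_box, inkpad from where it was at the start of the episode above 0.02 m or height (world z) of any of stamp, tape, staple_box, inkpad above 0.012 m or angle between stamp's own z axis and vertical above 0.35 rad).
It also fails if it takes over 43 s, if anything falls off the work surface, if the arm or the gripper's body presses on something with over 40 N, if the wrist force passes 120 N, or if a joint passes its speed limit or range.

## Working session

There is one attempt and no reset: what is moved stays moved. The work goes in short steps, each a Python script; the robot and the scene stay as the last script left them, time stands still between calls to the robot, and variables do not carry over. Pictures are saved under pics/ and viewed, and the job is handed in when it is done.

```bash
mkdir -p pics
python3 - <<'E'
from station import arm, command_gripper, kin, monitor, vision, ticket
import cv2
s=monitor.sense(); print(s['clock'],s['eef_pos'],s['tool_rot'],arm.grip_depth)
for n in ("scene","side","wrist"):
    p=vision.camera_params(n); print(n,p)
    cv2.imwrite(f"pics/{n}0.png",vision.get_image(n)[:,:,::-1])
E
```

```text
0.0 [5.49426446e-01 4.44052808e-05 1.78108351e-01] [-2.22030711e+00 -2.22025967e+00  2.14798493e-03] 0.0188
scene {'intrinsics': array([[481.45318622,   0.        , 279.85898271],
       [  0.        , 481.45318622, 204.98693296],
       [  0.        ,   0.        ,   1.        ]]), 'k1': -0.15642468909327742, 'R': array([[ 0.70420334, -0.70982664, -0.0156141 ],
       [-0.32701829, -0.30475058, -0.89453123],
       [ 0.63020369,  0.63503798, -0.44673267]]), 't': array([-0.44382596,  0.25805969,  0.66336704])}
side {'intrinsics': array([[430.27659874,   0.        , 281.42137909],
       [  0.        , 430.27659874, 212.88809825],
       [  0.        ,   0.        ,   1.        ]]), 'k1': -0.10598039855196845, 'R': array([[ 0.95790936, -0.28704502, -0.003849  ],
       [-0.18743265, -0.61522099, -0.7657494 ],
       [ 0.21743656,  0.73423994, -0.64312755]]), 't': array([-0.56743112,  0.14439179,  0.80972641])}
wrist {'intrinsics': array([[360.61746387,   0.        , 280.11160194],
       [  0.        , 360.61746387, 202.12868543],
       [  0.        ,   0.        ,   1.        ]]), 'k1': -0.057374017277297504, 'R': array([[ 9.99998759e-01,  2.87242633e-04, -1.54897639e-03],
       [ 6.53449613e-04, -9.70294281e-01,  2.41926810e-01],
       [-1.43347124e-03, -2.41927522e-01, -9.70293264e-01]]), 't': array([-0.54973721, -0.02409367,  0.39102611])}
```

View pics/scene0.png

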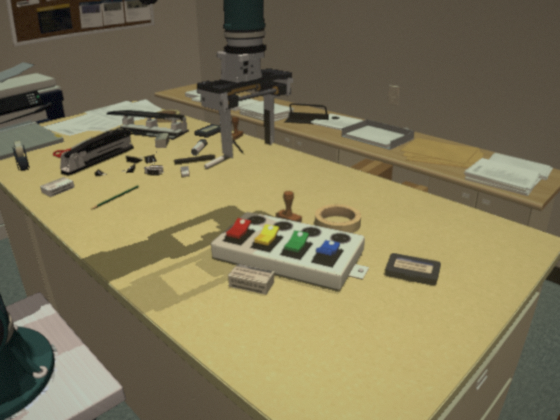

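View pics/side0.png

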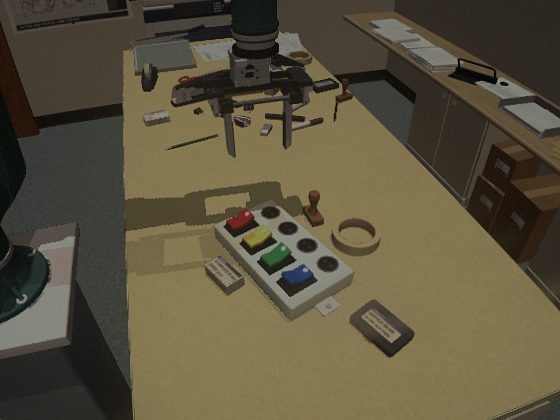

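View pics/wrist0.png

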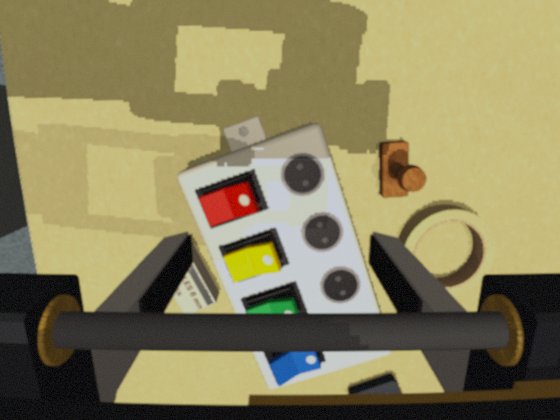

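Scene and side views show the box with, from far (+y) to near, red (side ≈241,220), yellow (257,238), green (275,256) and blue (297,276) rockers, and an outlet disc behind each. The stamp and tape are behind the box, the carton in front, and the ink pad to the right. Next I'll measure the discs and rockers by mask.

```bash
cat > h.py <<'E'
import numpy as np, cv2
def cast(p,uv,z):
    K=p['intrinsics'];d=np.array([p['k1'],0,0,0,0.])
    # model: x_d = x(1+k1 r^2) == OpenCV
    n=cv2.undistortPoints(np.array(uv,float).reshape(-1,1,2),K,d).reshape(-1,2)
    D=np.c_[n,np.ones(len(n))]@p['R']; C=-p['R'].T@p['t']
    return C+D*((z-C[2])/D[:,2])[:,None]
def blobs(mask,lo,hi):
    n,l,s,c=cv2.connectedComponentsWithStats(mask.astype(np.uint8))
    return [(c[i],s[i]) for i in range(1,n) if lo<s[i][4]<hi]
E
python3 - <<'E'
from station import vision
from h import *
np.set_printoptions(precision=4,suppress=True)
roi={'side':(205,195,360,320),'scene':(205,205,370,290),'wrist':(175,120,395,390)}
for n in roi:
    im=cv2.imread(f'pics/{n}0.png');p=vision.camera_params(n)
    x0,y0,x1,y1=roi[n]; m=np.zeros(im.shape[:2],bool);m[y0:y1,x0:x1]=1
    h=cv2.cvtColor(im,cv2.COLOR_BGR2HSV);H,S,V=[h[...,i].astype(int) for i in range(3)]
    print(n)
    for c,(a,b) in dict(red=(-8,8),yellow=(24,31),green=(45,80),blue=(100,125)).items():
        HH=np.where(H>170,H-180,H)
        for c0,s in blobs(m&(HH>=a)&(HH<=b)&(S>150)&(V>60),60,5000): print(c,c0,s[4],cast(p,[c0],.058)[0])
    for c0,s in blobs(m&(V<85)&(S<120),60,3000): print('dark',c0,s,cast(p,[c0],.04)[0])
E
```

```text
side
red [239.8545 219.8073] 275 [ 0.5007 -0.0129  0.058 ]
blue [299.3361 272.0168] 119 [ 0.5712 -0.1823  0.058 ]
dark [279.2898 203.3393] [246 195  67  32 666] [0.5986 0.0365 0.04  ]
dark [222.4822 215.1003] [205 207  40  18 309] [0.472  0.0335 0.04  ]
dark [269.911  211.9058] [261 206  19  13 191] [0.5712 0.0143 0.04  ]
dark [241.2701 228.3033] [224 218  36  20 211] [ 0.5011 -0.019   0.04  ]
dark [349.3427 223.9301] [339 219  21  13 143] [ 0.718 -0.071  0.04 ]
dark [287.2598 227.9363] [278 222  19  13 204] [ 0.5914 -0.0453  0.04  ]
dark [251.5236 273.1475] [214 228  79  92 678] [ 0.4922 -0.1442  0.04  ]
dark [341.0629 245.4571] [331 232  24  23 175] [ 0.6769 -0.1249  0.04  ]
dark [257.9834 245.6266] [239 236  38  19 241] [ 0.5214 -0.0779  0.04  ]
dark [306.5689 245.0756] [297 238  21  15 225] [ 0.6127 -0.1041  0.04  ]
dark [276.2389 263.5528] [257 251  39  24 360] [ 0.5422 -0.1342  0.04  ]
dark [327.092  263.8084] [317 256  21  16 261] [ 0.6329 -0.1626  0.04  ]
dark [233.2787 269.541 ] [226 262  16  15  61] [ 0.462  -0.1259  0.04  ]
dark [225.2551 282.7857] [205 267  40  28 294] [ 
[... 971 characters left out ...]
069   0.058 ]
green [273.5157 306.9945] 541 [ 0.5433 -0.1194  0.058 ]
blue [291.5857 364.3399] 968 [ 0.5622 -0.1882  0.058 ]
dark [302.1625 173.6803] [285 156  35  36 954] [0.5712 0.0138 0.04  ]
dark [238.139  186.5243] [196 171  71  40 597] [0.509  0.0011 0.04  ]
dark [321.7741 231.5519] [306 216  33  32 810] [ 0.5919 -0.045   0.04  ]
dark [258.4239 243.2488] [220 229  68  37 611] [ 0.5279 -0.0575  0.04  ]
dark [188.905  260.4604] [175 233  43  65 821] [ 0.4558 -0.0766  0.04  ]
dark [384.0873 259.6497] [369 234  26  70 905] [ 0.6572 -0.0756  0.04  ]
dark [340.    284.966] [324 271  33  29 735] [ 0.6128 -0.1041  0.04  ]
dark [376.6916 383.4582] [349 373  46  17 467] [ 0.6611 -0.2295  0.04  ]
```

```bash
cat >> h.py <<'E'
from scipy.spatial.transform import Rotation as Rn
bx=np.array([.944,.331,0]);bx/=np.linalg.norm(bx);by=np.array([-bx[1],bx[0],0])
out=dict(red=(.5715,.0140),yellow=(.592,-.0452),green=(.6127,-.1042),blue=(.6335,-.1626))
def end(c,sgn,d=.019): return np.array([*out[c],0])-.073*bx+sgn*d*bx
def rv(y):
    z=np.array([0,0,-1.]);return Rn.from_matrix(np.c_[np.cross(y,z),y,z]).as_rotvec()
def press(c,sgn,rot,first=False):
    from station import arm,monitor
    P=end(c,sgn)
    arm.move_to([P[0],P[1],.10],rot)
    arm.move_linear([P[0],P[1],.069],speed=.08)
    f0=monitor.sense()['wrist_force'][2]
    z=.0615; arm.move_linear([P[0],P[1],z],speed=.04)
    while True:
        s=monitor.sense();f=s['wrist_force'][2]-f0
        print(c,round(z,4),s['eef_pos'].round(4),'f',round(f,1),'t',round(s['clock'],2))
        if abs(f)>12 or z<.056: break
        z-=.001; arm.move_linear([P[0],P[1],z],speed=.02)
    arm.move_linear([P[0],P[1],.10],speed=.15)
E
python3 - <<'E'
from h import *
from station import *
np.set_printoptions(precision=3,suppress=True)
for y in (by,-by):
    P=end('blue',-1); print(kin.solve_ik([P[0],P[1],.1],rv(y)))
for c in out: print(c,end(c,-1),end(c,1))
E
```

```text
[-0.437  0.181  1.423 -0.     1.537 -2.345]
[-0.437  0.181  1.423 -0.     1.537  0.796]
red [ 0.485 -0.016  0.   ] [ 0.521 -0.004  0.   ]
yellow [ 0.505 -0.076  0.   ] [ 0.541 -0.063  0.   ]
green [ 0.526 -0.135  0.   ] [ 0.562 -0.122  0.   ]
blue [ 0.547 -0.193  0.   ] [ 0.583 -0.18   0.   ]
```

Run:
```python
from h import *
from station import *
print(command_gripper(0.0)); print(monitor.sense()['finger_gap'])
press('blue',-1,rv(-by))
for n in ("side","wrist"): cv2.imwrite(f"pics/{n}1.png",vision.get_image(n)[:,:,::-1])
im=cv2.imread('pics/side1.png')[180:330,190:390]; cv2.imwrite('pics/side1c.png',cv2.resize(im,None,fx=4,fy=4,interpolation=cv2.INTER_CUBIC))
```

```text
False
0.007273354926913354
blue 0.0615 [ 0.5465 -0.193   0.0613] f 0.1 t 3.3
blue 0.0605 [ 0.5468 -0.1931  0.0606] f -0.1 t 3.55
blue 0.0595 [ 0.5467 -0.193   0.0595] f -0.2 t 3.8
blue 0.0585 [ 0.5466 -0.193   0.0584] f -0.7 t 4.05
blue 0.0575 [ 0.5466 -0.193   0.0574] f 0.1 t 4.3
blue 0.0565 [ 0.5466 -0.193   0.0564] f 0.0 t 4.55
blue 0.0555 [ 0.5466 -0.193   0.0554] f 0.1 t 4.8
```

View pics/side1c.png

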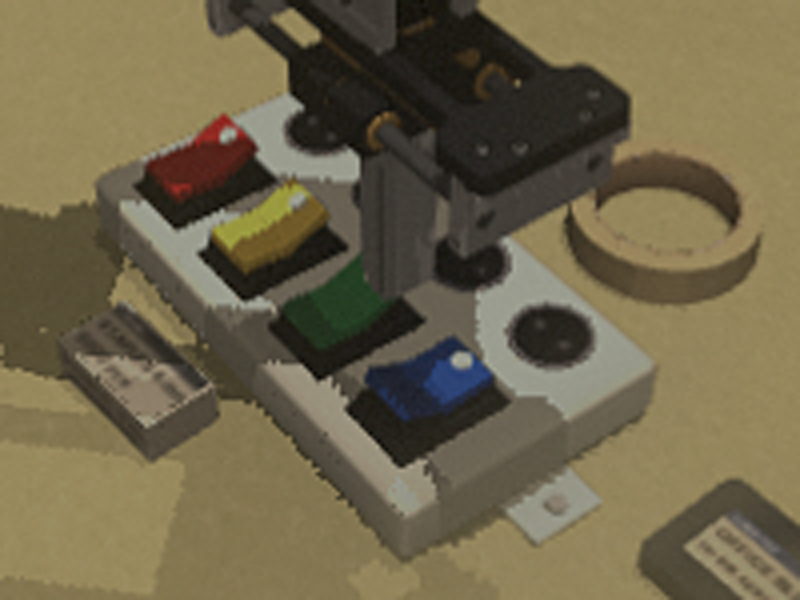

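View pics/wrist1.png

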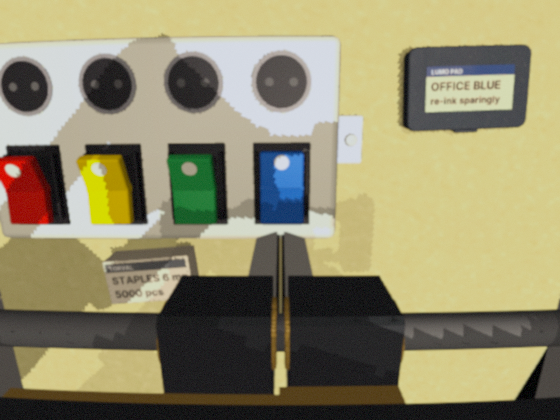

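Run:
```python
from h import *
from station import *
p=vision.camera_params('side')
def proj(X): return cv2.projectPoints(np.array(X,float).reshape(-1,1,3),cv2.Rodrigues(p['R'])[0],p['t'],p['intrinsics'],np.array([p['k1'],0,0,0,0.]))[0].reshape(-1,2)
s=monitor.sense();print(s['eef_pos'],s['tool_rot'])
T=[s['eef_pos'],[*end('blue',-1,.02)[:2],.059],[*end('blue',1,.02)[:2],.066],[*end('blue',-1,.02)[:2],.066],[*end('blue',1,.02)[:2],.059]]
q=proj(T);print(q, (q-[190,180])*4)
a=cv2.imread('pics/side0.png')[240:310,260:350];b=cv2.imread('pics/side1.png')[240:310,260:350]
cv2.imwrite('pics/cmp.png',cv2.convertScaleAbs(np.hstack([cv2.resize(i,None,fx=4.4,fy=4.4,interpolation=cv2.INTER_CUBIC) for i in(a,b)]),alpha=1.6))
```

```text
[ 0.54589689 -0.19267451  0.09859252] [-3.09573658e+00 -5.27035546e-01  3.00960056e-03]
[[287.60595206 263.4275336 ]
 [287.50891228 279.34022782]
 [305.62812728 266.60829734]
 [287.53144012 276.6630202 ]
 [305.49700983 269.28673668]] [[390.42380825 333.71013442]
 [390.03564912 397.36091126]
 [462.51250913 346.43318936]
 [390.12576048 386.65208082]
 [461.98803933 357.14694671]]
```

View pics/cmp.png

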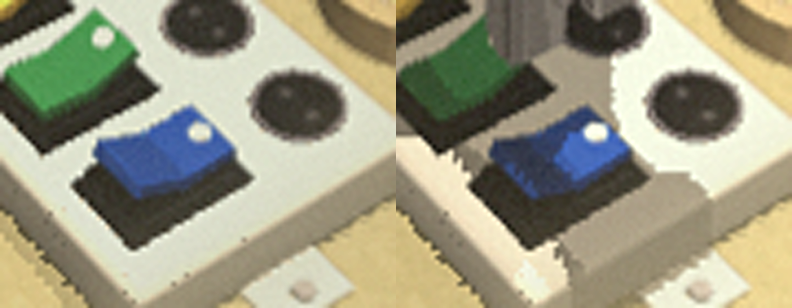

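Run:
```python
from h import *
from station import *
def proj(p,X): return cv2.projectPoints(np.array(X,float).reshape(-1,1,3),cv2.Rodrigues(p['R'])[0],p['t'],p['intrinsics'],np.array([p['k1'],0,0,0,0.]))[0].reshape(-1,2)
s=monitor.sense();print(s['eef_pos'],s['clock'],s['finger_gap'])
p=vision.camera_params('side');print('t0',proj(p,[[.5494-.047,0,.178],[.5494+.047,0,.178]]))
E0=s['eef_pos'];ims=[]
for n,(w,h) in (('scene',(200,150)),('side',(160,120)),('wrist',(200,150))):
    im=vision.get_image(n)[:,:,::-1].copy();p=vision.camera_params(n);u=proj(p,[E0,end('blue',-1,.02)+[0,0,.066]]);print(n,u)
    cv2.imwrite(f'pics/{n}2.png',im)
    x0=int(max(0,u[0,0]-w/2));y0=int(max(0,u[0,1]-h*.6));c=cv2.resize(im[y0:y0+h,x0:x0+w],(400,300),interpolation=cv2.INTER_CUBIC)
    for k,col in ((0,(255,0,255)),(1,(0,255,255))):
        cv2.drawMarker(c,tuple(int(v) for v in (u[k]-[x0,y0])*[400/w,300/h]),col,cv2.MARKER_CROSS,16,1)
    ims.append(c)
ims.append(np.zeros_like(c))
cv2.imwrite('pics/tip2.png',cv2.convertScaleAbs(np.vstack([np.hstack(ims[:2]),np.hstack(ims[2:])]),alpha=1.5))
```

```text
[ 0.54589689 -0.19267451  0.09859252] 5.35 0.009578190308140805
t0 [[235.07721241 166.96265979]
 [283.07773164 158.89149471]]
scene [[323.18673719 233.59590084]
 [322.9442513  249.62746343]]
side [[287.60595206 263.4275336 ]
 [287.53144012 276.6630202 ]]
wrist [[281.93313772 233.59337845]
 [282.66644384 218.61871646]]
```

View pics/tip2.png

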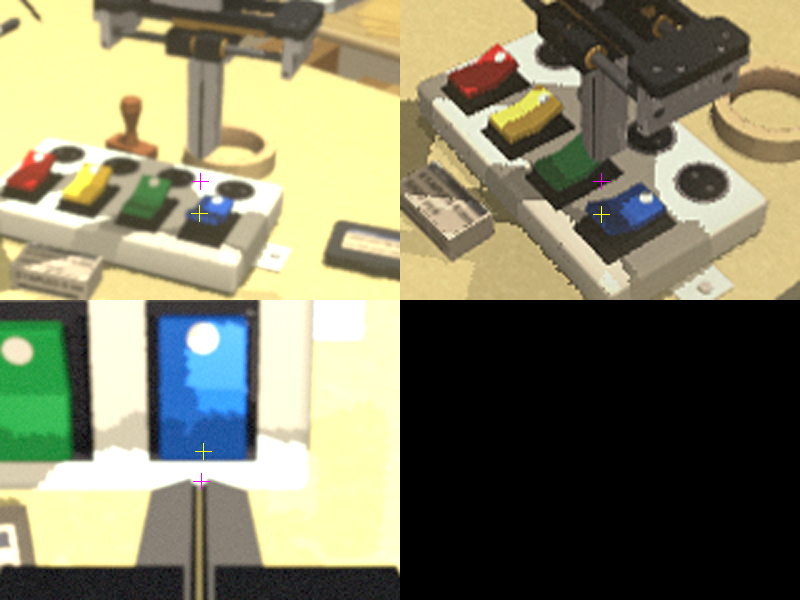

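The blue rocker has not moved. The pictures show the shut tip at about scene (325,222) and side (286,255). That is 9–12 px above where the reported TCP projects, so the fingers really end higher than reported. I'll triangulate the tip.

Run:
```python
from h import *
from station import *
np.set_printoptions(precision=4,suppress=True)
ims=[]
for n,(x,y) in (('scene',(325,222)),('side',(286,255))):
    im=cv2.imread(f'pics/{n}2.png')[y-40:y+10,x-25:x+25]
    ims.append(cv2.resize(im,None,fx=8,fy=8,interpolation=cv2.INTER_CUBIC))
cv2.imwrite('pics/tipz.png',cv2.convertScaleAbs(np.hstack(ims),alpha=1.6))
def norm(p,uv): return cv2.undistortPoints(np.array(uv,float).reshape(1,1,2),p['intrinsics'],np.array([p['k1'],0,0,0,0.])).reshape(2,1)
a=vision.camera_params('scene');b=vision.camera_params('side')
X=cv2.triangulatePoints(np.c_[a['R'],a['t']],np.c_[b['R'],b['t']],norm(a,(325.5,222)),norm(b,(286.2,255)))
print((X[:3]/X[3]).ravel())
for k in (.075,.08,.11,.12):print(k,cast(a,[(325.5,222)],k)[0],cast(b,[(286.2,255)],k)[0])
```

```text
[ 0.5412 -0.2004  0.127 ]
0.075 [ 0.6149 -0.141   0.075 ] [ 0.5564 -0.151   0.075 ]
0.08 [ 0.6078 -0.1468  0.08  ] [ 0.5549 -0.1557  0.08  ]
0.11 [ 0.5649 -0.1816  0.11  ] [ 0.5461 -0.1837  0.11  ]
0.12 [ 0.5506 -0.1932  0.12  ] [ 0.5432 -0.1931  0.12  ]
```

View pics/tipz.png

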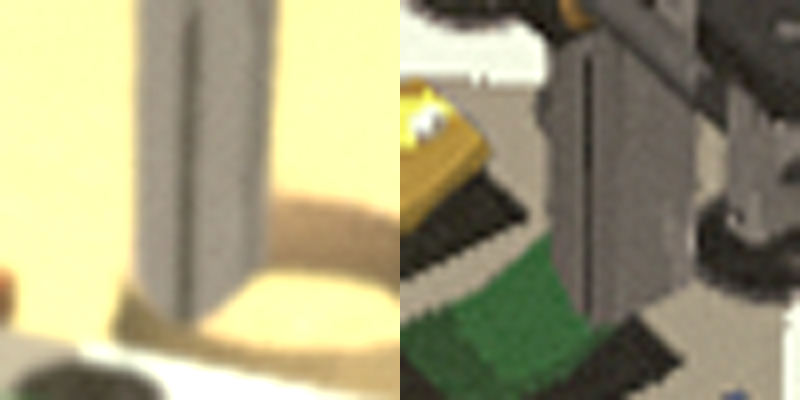

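Run:
```python
from h import *
from station import *
a=vision.camera_params('scene');b=vision.camera_params('side')
def norm(p,uv): return cv2.undistortPoints(np.array(uv,float).reshape(1,1,2),p['intrinsics'],np.array([p['k1'],0,0,0,0.])).reshape(2,1)
X=cv2.triangulatePoints(np.c_[a['R'],a['t']],np.c_[b['R'],b['t']],norm(a,(323.5,222.2)),norm(b,(284.7,255.6)))
X=(X[:3]/X[3]).ravel();e=monitor.sense()['eef_pos'];print(X,X-e,(X-e)@bx,(X-e)@by)
```

```text
[ 0.53870932 -0.19884778  0.12612853] [-0.00720398 -0.00616447  0.02760494] -0.00883792004653855 -0.0034335409481084465
```

The tip sits about 20–27 mm above the reported TCP, and its xy agrees to about 3 mm. I'll repeat the guarded descent on blue, going deeper and stopping on contact force.

```bash
cat >> h.py <<'E'
def press2(c,sgn,rot,z0=.052,zmin=.028,fs=12):
    from station import arm,monitor
    P=end(c,sgn)
    arm.move_to([P[0],P[1],.085],rot)
    f0=monitor.sense()['wrist_force'][2]
    z=z0; arm.move_linear([P[0],P[1],z],speed=.08)
    while True:
        s=monitor.sense();f=s['wrist_force'][2]-f0
        print(c,round(z,4),s['eef_pos'].round(4),'f',s['wrist_force'].round(1),round(f,1),'t',round(s['clock'],2))
        if abs(f)>fs or z<zmin: break
        z-=.001; arm.move_linear([P[0],P[1],z],speed=.02)
    arm.move_linear([P[0],P[1],.085],speed=.15)
def look(k):
    from station import vision
    for n in ("side","scene","wrist"): cv2.imwrite(f"pics/{n}{k}.png",vision.get_image(n)[:,:,::-1])
    a=cv2.imread(f'pics/side{k}.png')[195:320,205:365];b=cv2.imread(f'pics/scene{k}.png')[200:300,205:375]
    cv2.imwrite(f'pics/look{k}.png',cv2.convertScaleAbs(np.hstack([cv2.resize(i,(400,300),interpolation=cv2.INTER_CUBIC) for i in(a,b)]),alpha=1.6))
E
python3 - <<'E'
from h import *
press2('blue',-1,rv(-by))
look(3)
E
```

```text
blue 0.052 [ 0.5464 -0.1929  0.0514] f [-0.2  0.2 -0.1] -0.7 t 6.31
blue 0.051 [ 0.547  -0.1932  0.0515] f [-0.3 -0.6 -0.3] -0.9 t 6.56
blue 0.05 [ 0.5467 -0.193   0.0501] f [-0.1 -0.3 -0.6] -1.2 t 6.81
blue 0.049 [ 0.5466 -0.193   0.0489] f [ 0.4 -0.1  0.5] -0.1 t 7.06
blue 0.048 [ 0.5466 -0.193   0.0479] f [ 0.3  0.1 -0.1] -0.7 t 7.31
blue 0.047 [ 0.5466 -0.193   0.0469] f [-0.1 -0.5  0.2] -0.4 t 7.56
blue 0.046 [ 0.5466 -0.193   0.0459] f [0.1 1.1 0.6] -0.0 t 7.81
blue 0.045 [ 0.5466 -0.193   0.0449] f [ 0.4 -0.2  0.7] 0.0 t 8.06
blue 0.044 [ 0.5466 -0.193   0.0439] f [1.4 0.7 0. ] -0.6 t 8.31
blue 0.043 [ 0.5466 -0.193   0.0429] f [ 0.1 -0.4  0.1] -0.5 t 8.56
blue 0.042 [ 0.5469 -0.1931  0.0423] f [0.5 0.2 0.2] -0.4 t 8.81
blue 0.041 [ 0.5466 -0.1933  0.0414] f [-1.8 -0.   3.4] 2.8 t 9.06
blue 0.04 [ 0.5461 -0.1934  0.0401] f [-3.2 -1.1  4. ] 3.4 t 9.31
blue 0.039 [ 0.5467 -0.1933  0.0389] f [-1.9 -0.5  3. ] 2.4 t 9.56
blue 0.038 [ 0.5469 -0.1931  0.0379] f [-2.1 -1.7  2.8] 2.1 t 9.81
blue 0.037 [ 0.5468 -0.193   0.0368] f [-1.  -0.9  3.1] 2.5 t 10.06
blue 0.036 [ 0.5468 -0.193   0.0358] f [-1.4 -1.6  1.7] 1.1 t 10.31
blue 0.035 [ 0.5467 -0.1929  0.0348] f [-0.8 -0.9  2.1] 1.4 t 10.56
blue 0.034 [ 0.5467 -0.1929  0.0338] f [-2.  -1.3  2.6] 2.0 t 10.81
blue 0.033 [ 0.5467 -0.193   0.033 ] f [-2.2 -1.   3.3] 2.7 t 11.06
blue 0.032 [ 0.5467 -0.193   0.0328] f [-3.8  0.1  6.6] 6.0 t 11.31
blue 0.031 [ 0.5467 -0.193   0.0327] f [-4.3  0.4  9.1] 8.5 t 11.56
blue 0.03 [ 0.5467 -0.1931  0.0326] f [-5.4  0.2 12.7] 12.1 t 11.81
```

View pics/look3.png

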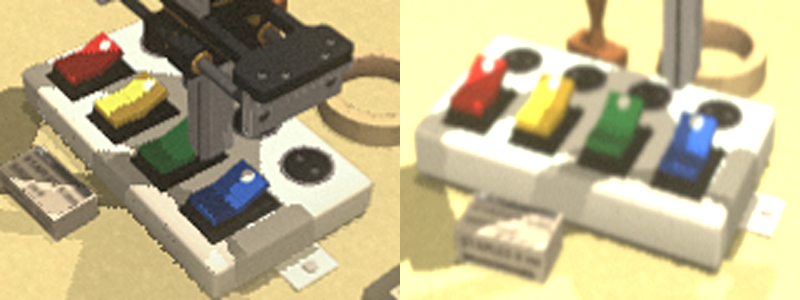

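Blue touched at a reported z of 0.041 and hit its stop at 0.0327, a tip offset of about 26 mm. In look3 its dot end (side crop ≈248,175) is now raised like the other three, so it is off. Red is next, then a check.

Run:
```python
from h import *
press2('red',1,rv(-by),z0=.043)
look(4)
```

```text
red 0.043 [ 0.5203 -0.004   0.0427] f [-1.5  0.1  0.4] 0.6 t 13.93
red 0.042 [ 0.5206 -0.0038  0.0422] f [-0.8  0.5  0.5] 0.8 t 14.18
red 0.041 [ 0.5205 -0.0038  0.041 ] f [0.3 0.8 0.5] 0.7 t 14.43
red 0.04 [ 0.5208 -0.0038  0.0403] f [-0.6 -0.2  2.4] 2.7 t 14.68
red 0.039 [ 0.5211 -0.0037  0.0394] f [-0.6 -0.2  3.2] 3.4 t 14.93
red 0.038 [ 0.5214 -0.0037  0.0384] f [1.7 1.6 3.2] 3.5 t 15.18
red 0.037 [ 0.521  -0.004   0.0372] f [2.8 0.1 3.2] 3.4 t 15.43
red 0.036 [ 0.5205 -0.0041  0.0359] f [2.9 0.4 2.7] 2.9 t 15.68
red 0.035 [ 0.5203 -0.004   0.0348] f [1.  0.6 3.5] 3.7 t 15.93
red 0.034 [ 0.5202 -0.004   0.0337] f [1.7 0.8 2. ] 2.2 t 16.18
red 0.033 [ 0.5204 -0.0039  0.0329] f [1.9 0.2 2.8] 3.0 t 16.43
red 0.032 [ 0.5205 -0.0039  0.0328] f [ 0.6 -0.6  6.9] 7.2 t 16.68
red 0.031 [ 0.5206 -0.0039  0.0327] f [-1.5  0.7 10.6] 10.8 t 16.93
red 0.03 [ 0.5207 -0.0039  0.0326] f [-3.5  0.4 14. ] 14.2 t 17.18
```

View pics/look4.png

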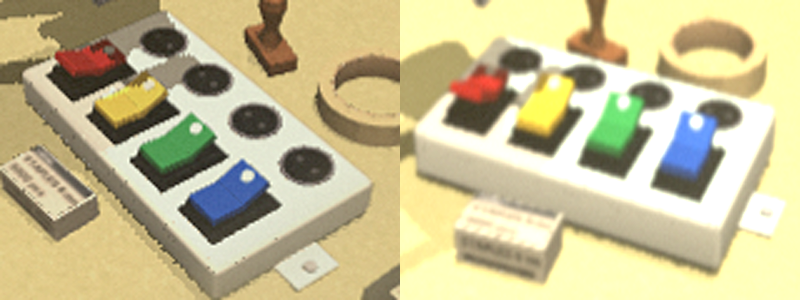

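The same stop shows on red. Its dot end (side crop ≈115,50) is now down, and the others are unchanged, dot ends up. Green is next, then I'll retreat.

Run:
```python
from h import *
from station import *
press2('green',1,rv(-by),z0=.043)
arm.move_linear([.45,.0,.25],speed=.2)
look(5); s=monitor.sense(); print(s['clock'],s['wrist_force'])
```

```text
green 0.043 [ 0.5614 -0.122   0.0427] f [-0.2 -0.5  0.2] 0.2 t 19.09
green 0.042 [ 0.5618 -0.1222  0.0422] f [ 0.1 -0.4 -0.3] -0.4 t 19.34
green 0.041 [ 0.5617 -0.1221  0.0409] f [-1.1 -0.3 -0.1] -0.1 t 19.59
green 0.04 [ 0.5619 -0.1221  0.0403] f [0.4 0.7 1.9] 1.8 t 19.84
green 0.039 [ 0.5623 -0.122   0.0395] f [0.8 1.5 2. ] 1.9 t 20.09
green 0.038 [ 0.5626 -0.122   0.0385] f [1.6 1.7 2.6] 2.6 t 20.34
green 0.037 [ 0.5622 -0.1221  0.0372] f [0.9 1.  3.6] 3.5 t 20.59
green 0.036 [ 0.5617 -0.1222  0.0359] f [2.1 1.1 3.3] 3.2 t 20.84
green 0.035 [ 0.5615 -0.1222  0.0347] f [ 2.1 -0.2  2.8] 2.8 t 21.09
green 0.034 [ 0.5614 -0.1221  0.0337] f [ 1.4 -0.1  3. ] 3.0 t 21.34
green 0.033 [ 0.5616 -0.1221  0.0329] f [ 1.8 -0.3  2.8] 2.7 t 21.59
green 0.032 [ 0.5617 -0.1221  0.0328] f [0.7 0.2 6.2] 6.2 t 21.84
green 0.031 [ 0.5618 -0.1221  0.0327] f [-1.4  1.8  9.1] 9.1 t 22.09
green 0.03 [ 0.5618 -0.1221  0.0326] f [-2.5  1.8 12.8] 12.7 t 22.34
24.325 [-0.72002045  0.31580997  0.16774225]
```

View pics/look5.png

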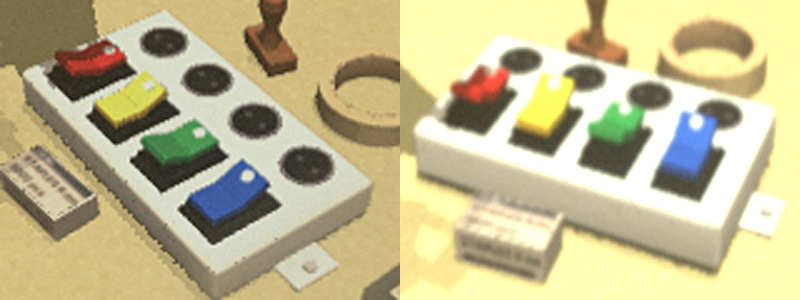

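View pics/side5.png

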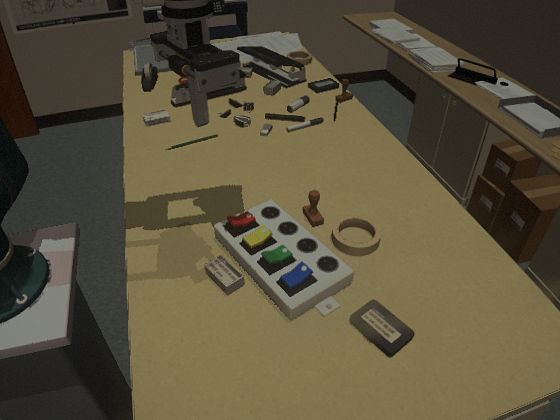

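Red and green are now on: their dot ends are down, at crop ≈110,48 and ≈198,130. Blue and yellow are off, with dot ends up. In the side view the stamp (314,208), tape (356,236), carton (224,273) and ink pad (382,326) have not moved, and the arm is clear.

```bash
python3 -c "
from station import ticket
print(ticket.hand_in())"
```

```text
the job is handed in; nothing more can be done
None
```

I switched blue off, then red on, then green on, each pressed until it hit its stop with 12–14 N at the wrist. I handed the job in with the arm clear, at about 24 s on the clock; no verdict is reported.

- **Last check:** the final pictures show blue and yellow off and red and green on. The stamp, tape, carton and ink pad look unmoved; I judged this by eye and did not measure it.
- **What disagreed:** my first press on blue stopped short and touched nothing. The real fingertip sits about 26 mm higher than the reported TCP. The camera views put it at 20–27 mm, and the height at which blue was touched confirmed it. I repeated the press as a slower, deeper descent that stopped on force, and it worked on all three.

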